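Bring the hanging tube rack to rest over the reader

TASK

Pull the red-headed pin that locks the hanging tube rack at its loading tilt and stand it fully down in its black holder; then, moving the rack only by the blue handle of its overhead trolley, bring it centred over the yellow line of the reader plate, take the swing out of it there and keep it hanging level and still for at least five seconds, then let go and leave it so. Never touch the rack or its tubes with the robot or with anything else, do not let it swing so far that tubes could spill (about 25 degrees), and leave the jar, the bottle and the red bucket where they stand.

Things in the scene. Friction and masses are not known exactly. Their poses are not given: they have to be found in the camera images.
- rail: Fixed aluminium rail, a 30 mm square beam 920 mm long on two end posts, top of the beam 265 mm above the table. Origin on the table below the middle of the rail; y runs along the rail, x across it (away from the robot), z up.
- trolley (a joint): Position of the trolley along the rail's +y, in m, 0 at the middle of the rail, end stops at -0.33 and +0.33. The trolley weighs about 0.7 kg, slides with about 2.5 N of friction and stays where it is left; it carries the rack.
- trolley_grip (a point): Point to grip on the trolley's blue handle, an upright block 40 mm across the rail (x), 26 mm along the rail (y), 55 mm high; its foot is 280 mm, this point 310 mm and its top 335 mm above the table. Axes as the rail's. Grip it from above with the fingers closing along the rail.
- swing (a joint): Rack angle about its pivot (rad) about the rail's +x. 0 is level; positive: underside swung to the rail's +y. Locked at about +0.21 at the start. With the pin out it swings freely, period T about 1.95 s (1.75 to 2.15, unknown tube weight), almost undamped: it will not settle by itself. With trolley acceleration a along the rail's +y: angle'' = -w*w*(angle + a/9.81), w = 2 pi/T.
- rack_pivot (a point): The rack's pivot, 185 mm above the table, straight below the trolley's handle (the same place along the rail). Axes turn with the rack.
- rack: White wire rack of capped tubes with a steel weight at each end: 360 mm along the rail, 100 mm wide, underside 86 mm below the pivot, about 1 kg in all. Origin on the pivot, axes turn with it. A dark fork of two prongs, 65 mm below the pivot, reaches 146 mm out from it to the robot's side; the pin stands between the prongs. Must not be touched.
- pin: Locking pin, 120 g, upright: steel shaft 14 mm thick, 83 mm long; red collar 32 mm wide, 6 mm thick; red head 26 mm wide, 36 mm high. Origin on its axis under the collar. At the start in a loose sleeve on the trolley, 120 mm before the rail, origin 175 mm above the table. Raised 35 mm it frees the rack, raised 83 mm it leaves the sleeve: pull straight up 95 mm before moving sideways.
- pin_grip (a point): Point to grip on the pin's red head: on its axis, 26 mm above the pin's origin.
- holder: Fixed black holder block, 60 x 60 mm and 90 mm high on a 100 mm square foot, with a round hole 24 mm wide through it. Origin on the table below the hole's centre. A pin fully down rests with its collar on the top, its origin 90 mm above the table.
- reader: Fixed white reader plate under the rail, 260 mm (x) by 160 mm (y, along the rail), 12 mm high, with a yellow centre line along its x, across the rail. Origin on the table below the middle of the line. The rack is centred when its pivot lies over the line.
- spare_pad: Fixed grey plate of the same size with a blue line, not the target. Origin on the table below its centre.
- jar: Loose bystander: amber jar with white lid, 60 mm across, 85 mm high. Origin at the underside.
- bottle: Loose bystander: clear bottle with blue cap, 64 mm across, 125 mm high. Origin at the underside.
- bucket: Loose bystander: open red bucket, 100 mm across, 90 mm high. Origin at the underside.
There are look-alikes about, which are no part of the job. Of the things that look like the holder, take the one that is farthest to the robot's right at the start.

How it is judged (in metres and radians):
On the way, in this order (a step that is already met when the one before it is completed fails the run):
1. the pin stands fully down in its holder (horizontal distance between pin and holder below 0.012 m and height (world z) of pin between 0.082 and 0.097 m and angle between pin's own z axis and vertical below 0.2 rad), for 0.2 s.
2. the rack hangs level and still over the reader's yellow line for 4 s (y of rack_pivot in the frame of reader between -0.015 and 0.015 m and value of joint swing between -0.06 and 0.06 rad and velocity of joint swing between -0.2 and 0.2 rad/s and velocity of joint trolley between -0.05 and 0.05 m/s), for 4 s.
At the end, for the whole second after the job is handed in: The rack's pivot is within 15 mm of the yellow line along the rail, the rack within 0.06 rad of level (at most 0.2 rad/s), the trolley at rest, the pin upright and fully down in the holder (within 12 mm of its axis, collar at 82 to 97 mm), all through the last second (all of step 1 and all of step 2); the robot touches nothing.
It fails at once if the rack swings more than 0.45 rad (spill) (value of joint swing above 0.45 rad or value of joint swing below -0.45 rad).
It fails at once if the robot touches the rack or its tubes (contact force between any of the fingers, the arm and rack above 0.5 N).
It fails at once if after the pin is out, anything touches the rack (distance between pin and rack_pivot above 0.2 m and contact force between anything else and rack above 0.5 N).
It fails at once if a bystander is pushed away or knocked over (distance of any of jar, bottle, bucket from where it was at the start of the episode above 0.03 m or angle between any of jar, bottle, bucket's own z axis and vertical above 0.3 rad).
It also fails if it takes over 72 s, if anything falls off the work surface, if the arm or the gripper's body presses on something with over 40 N, if the wrist force passes 120 N, or if a joint passes its speed limit or range.

ROBOT

A 7-joint arm with a two-finger parallel gripper is mounted at the origin on the work surface. World frame = base frame: x ahead of the robot, y to its left, z up, the work surface at z = 0. Lengths are in mm, angles in rad, forces in N, time in s.
With the tool pointing down it reaches from about 400 to 875 mm from the base axis. Payload 4.4 kg.
Tool frame: the origin (TCP) lies at the very end of the fingers, on their centre line; the grasp point (between the pads) lies 19 mm behind it; z points along the fingers, y is the line along which they close (so a half turn about z gives the same grasp; the last joint's range is limited). The gripper opens to 85 mm and grips with 20 to 120 N. Pads are 22 mm wide; open, the fingers measure 114 mm over their backs; the gripper's body (76 mm by 85 mm) begins 54 mm behind the grasp point. The pads swing forward as they close: fully open they stand 13 mm farther back than shut.
Start: joints at [-1.278, 0.628, 0.038, 1.517, -0.027, 0.996, -0.02], TCP at [228.225, 608.63, 231.313] pointing down, gripper open.
Joint ranges: [-3.06, 3.06], [-0.37, 2.12], [-1.25, 1.32], [0.18, 2.47], [-1.1, 4.24], [0.23, 1.98], [-2.94, 2.94]. Speed limits (rad/s): [2.57, 2.57, 3.14, 3.14, 3.14, 3.14, 3.14].

INTERFACE

Orientations are given as [roll, pitch, yaw] about the fixed x, y, z axes, in that order (R = Rz(yaw) Ry(pitch) Rx(roll)).
In Python, from cell import status, get_image, ctrl, models gives the robot as it stands.
- The arm moves only by the shell command python3 -m handwheel 'ROWS' [OPENING]. ROWS is JSON, a list of rows, each an object with "delta_pos": the shift along the world's x, y, z in cm, a list of three; "yaw": the turn about the world's z in rad. A call has 1 to 10 rows; each row shifts and turns the commanded pose from where the row before left it; what a row does not reach is not made up. A row lasts 1/12 s, in which the tool goes at most 41.7 mm and 7.16 degrees, less where a joint would pass 70% of its speed; a pose out of reach is approached as far as the arm can. A call is refused whole if a number of a shift passes 4.17 or a number of a turn 0.125, either way. A call with a gripper value outside its range is refused whole. OPENING is the opening, from -1 (shut) to 1 (fully open), set as the call begins (- or left out, the last holds). The fingers move at their own pace and stop on an object; the grip force is fixed at half the most. Time passes only in rows, so rows that do not move let the fingers close. It gives the time, the measured TCP pose, the force, the opening and the grip force at its end, in the units of the state.
- status.read_state(): the state, without advancing time (a new reading comes with each control period).
- get_image(name): name is "side" or "top"; returns a dict with "color" (400x640x3 uint8, red, green, blue), "z_map" (400x640 float32, mm along the optical axis (not along the pixel's ray), 0 where there is no reading), "fx", "fy", "cx", "cy" (pixels), "k1" (the pictures are not rectified: a ray, as slopes to the right and down, at radius r is drawn at 1 + k1 r^2 times it, then the intrinsics apply), "position" and "rotation" of the camera in the world. Camera axes: x right, y up, looking along -z (the intrinsics and any distortion apply to the point x, -y, -z); pixel columns grow to the right and rows downward; lengths in mm; the calibration is good to about 2 mm. A picture is of the moment at which its call begins.
- ctrl.finish_job(): hands the job in; it is judged then, once.
Trained networks look in a picture, given as the dict that the camera call returned (one of the last four; its "shot" number tells which), for a name from the list of things; names that differ only in an ending like _2 or _b are one class to them, and where a whole thing is asked for, a point or a joint stands for the part that bears it (a point fixed in the world has none). Each returns a list of dicts, best first, with "score" (0 to 1); they miss things now and then, are a little off and sometimes report something else, mostly with a low value. They report only what shows in the picture. A call takes as long as a camera call. They do not tell look-alikes from the thing itself.
- models.boxes_of(picture, name): "rect" ([left, top, right, bottom] in pixels, round what is visible of it).
The state is a dict: "clock": time; "qpos": joint angles; "qd": joint speeds; "tau": joint torques, N m; "eef_pos": TCP position; "tool_rot": TCP orientation; "force": force on the tool from outside, world axes, zero at the start; "torque": the same for the moment, N m; "width": finger opening in mm; "gripper_force": force on a finger pad.
Only numpy, scipy, OpenCV 4.12 (cv2) and the standard library are available. Lean on these libraries where they do the work, as an engineer would, in place of code of your own. Each camera call takes 0.05 s, during which the arm holds its last target. There are 200 camera calls.

## Working session

There is one attempt and no reset: what is moved stays moved. The work goes in short steps, Python scripts to look and compute and a shell command to move; the robot and the scene stay as the last step left them, time stands still between calls to the robot, and variables do not carry over. Pictures are saved under pics/ and viewed, at most 10 in all, crops included, and the job is handed in when it is done.

```bash
mkdir -p pics; ls
cat > h.py <<'E'
import numpy as np, cv2
from cell import status,get_image,ctrl,models
def und(p,u,v):
    x,y=(u-p['cx'])/p['fx'],(v-p['cy'])/p['fy']; a,b=x,y
    for _ in range(20):
        s=1+p['k1']*(a*a+b*b); a,b=x/s,y/s
    return a,b
def ray(p,u,v):
    a,b=und(p,u,v); R=np.array(p['rotation']); return R@np.array([a,-b,-1.0])
def at_depth(p,u,v,z=None):
    if z is None: z=float(p['z_map'][int(round(v)),int(round(u))])
    return np.array(p['position'])+ray(p,u,v)*z
def at_z(p,u,v,h):
    d=ray(p,u,v); o=np.array(p['position']); return o+d*(h-o[2])/d[2]
def cloud(p):
    v,u=np.mgrid[0:400,0:640].astype(float); a,b=und(p,u,v)
    R=np.array(p['rotation']); d=np.stack([a,-b,-np.ones_like(a)],-1)@R.T
    return np.array(p['position'])+d*p['z_map'][...,None]
E
python3 - <<'E'
from h import *
print(status.read_state())
ims=[]
for n in ['side','top']:
    p=get_image(n); ims.append(p)
    cv2.imwrite(f'pics/{n}0.png',p['color'][:,:,::-1])
    print(n,np.array(p['position']).round(0),np.array(p['rotation']).round(2).tolist(),p['fx'],p['k1'])
    for m in ['rail','trolley','trolley_grip','pin','pin_grip','holder','reader','spare_pad','jar','bottle','bucket','rack']:
        for b in models.boxes_of(p,m)[:4]:
            r=b['rect']; u,v=(r[0]+r[2])/2,(r[1]+r[3])/2
            print(m,round(b['score'],2),np.round(r).tolist(),at_depth(p,u,v).round(0))
E
```

```text
pics
{'clock': 0.0, 'qpos': array([-1.27779134,  0.62935704,  0.03843717,  1.51836238, -0.02698448,
        0.99632573, -0.01997311]), 'qd': array([-0.00041597, -0.00105444,  0.00010568,  0.0016926 ,  0.00053479,
       -0.00015216,  0.00110315]), 'tau': array([ 1.04537536e-03, -5.63392889e+01,  1.22661140e+00, -1.93440843e+01,
        1.11022271e-02,  1.04086709e-02, -2.20144607e-06]), 'eef_pos': array([228.00353615, 608.02298751, 230.38375321]), 'tool_rot': array([-3.13965843e+00,  3.63696669e-05,  2.78282703e+00]), 'force': array([-0.09365098,  1.06423582, -0.18169462]), 'torque': array([ 0.00938611,  0.01603997, -0.00848376]), 'gripper_force': 0.0, 'width': 85.35103599168939}
side [ -77. -683.  999.] [0.84, -0.0, -0.64] 385.33856525140976 0.003833122895489185
rail 0.82 [263.0, 117.0, 504.0, 355.0] [ 910.  305. 1986.]
trolley 0.77 [317.0, 154.0, 406.0, 253.0] [ 856.  250. 1932.]
trolley_grip 0.86 [315.0, 157.0, 409.0, 250.0] [ 858.  252. 1934.]
trolley_grip 0.3 [324.0, 202.0, 334.0, 230.0] [ 724.  119. 1800.]
pin 0.52 [324.0, 199.0, 337.0, 230.0] [ 726.  121. 1802.]
pin 0.18 [402.
[... 1189 characters left out ...]
.0, 411.0, 203.0] [2064. 1767. 2998.]
pin 0.44 [334.0, 185.0, 348.0, 199.0] [1958. 1662. 2893.]
holder 0.78 [169.0, 239.0, 206.0, 271.0] [2065. 1769. 3000.]
holder 0.7 [226.0, 219.0, 259.0, 252.0] [2097. 1800. 3031.]
reader 0.74 [358.0, 127.0, 407.0, 203.0] [2082. 1786. 3017.]
spare_pad 0.69 [255.0, 122.0, 306.0, 204.0] [2265. 1968. 3199.]
jar 0.91 [392.0, 230.0, 412.0, 248.0] [2175. 1878. 3109.]
bottle 0.77 [186.0, 191.0, 212.0, 212.0] [2081. 1784. 3015.]
bucket 0.95 [443.0, 186.0, 481.0, 221.0] [2346. 2050. 3281.]
bucket 0.53 [255.0, 124.0, 304.0, 203.0] [2269. 1972. 3203.]
rack 0.77 [283.0, 136.0, 406.0, 174.0] [1881. 1585. 2816.]
rack 0.39 [281.0, 132.0, 410.0, 202.0] [2063. 1767. 2998.]
```

```bash
sed -i "s/R=np.array(p\['rotation'\])/R=Rot.from_euler('xyz',p['rotation']).as_matrix()/; s/^import numpy as np, cv2/&\nfrom scipy.spatial.transform import Rotation as Rot/" h.py
python3 - <<'E'
from h import *
for n in ['side','top']:
    p=get_image(n)
    np.save(f'{n}0.npy',p,allow_pickle=True)
    for m in ['trolley_grip','pin','pin_grip','holder','reader','spare_pad','jar','bottle','bucket']:
        for b in models.boxes_of(p,m)[:4]:
            if b['score']<.3: continue
            r=b['rect']; u,v=(r[0]+r[2])/2,(r[1]+r[3])/2
            print(n,m,round(b['score'],2),np.round(r).tolist(),at_depth(p,u,v).round(0))
a=cv2.imread('pics/top0.png'); cv2.imwrite('pics/t1.png',cv2.resize(a[100:310,140:520],None,fx=2.1,fy=2.1,interpolation=cv2.INTER_CUBIC))
E
```

```text
side trolley_grip 0.85 [315.0, 157.0, 407.0, 251.0] [601. -42. 161.]
side pin 0.69 [323.0, 200.0, 334.0, 229.0] [473. -34. 180.]
side pin_grip 0.58 [321.0, 198.0, 334.0, 230.0] [473. -30. 180.]
side holder 0.81 [234.0, 188.0, 271.0, 231.0] [357. 253.  49.]
side holder 0.81 [197.0, 172.0, 224.0, 209.0] [278. 429.  59.]
side reader 0.61 [320.0, 157.0, 408.0, 253.0] [632. -26. 127.]
side reader 0.56 [343.0, 234.0, 432.0, 298.0] [ 591. -199.    9.]
side spare_pad 0.56 [282.0, 187.0, 330.0, 231.0] [537. 172.  13.]
side spare_pad 0.39 [241.0, 156.0, 264.0, 190.0] [447. 401.  80.]
side jar 0.83 [330.0, 285.0, 350.0, 321.0] [ 347. -249.   82.]
side bottle 0.85 [243.0, 158.0, 264.0, 189.0] [446. 392.  85.]
side bucket 0.69 [403.0, 308.0, 445.0, 355.0] [ 513. -423.    4.]
top trolley_grip 0.9 [282.0, 132.0, 409.0, 201.0] [566. -43. 159.]
top pin 0.42 [334.0, 185.0, 349.0, 197.0] [484. -29. 215.]
top pin_grip 0.49 [188.0, 191.0, 212.0, 210.0] [459. 401.  93.]
top holder 0.72 [168.0, 240.0, 205.0, 272.0] [289. 432.  92.]
top holder 0.71 [226.0, 218.0, 258.0, 250.0] [361. 263.  90.]
top reader 0.78 [361.0, 127.0, 408.0, 202.0] [ 576. -159.  155.]
top spare_pad 0.87 [257.0, 124.0, 306.0, 205.0] [596. 161.  16.]
top spare_pad 0.7 [284.0, 134.0, 402.0, 204.0] [557. -36. 165.]
top spare_pad 0.44 [187.0, 190.0, 210.0, 212.0] [457. 402.  96.]
top jar 0.85 [393.0, 230.0, 410.0, 249.0] [ 359. -226.   85.]
top jar 0.5 [334.0, 186.0, 344.0, 200.0] [478. -22. 218.]
top bottle 0.93 [187.0, 190.0, 212.0, 212.0] [457. 401.  96.]
top bottle 0.44 [177.0, 131.0, 513.0, 200.0] [565. -41. 176.]
top bucket 0.85 [443.0, 184.0, 481.0, 219.0] [ 494. -451.    3.]
top bucket 0.7 [360.0, 128.0, 410.0, 205.0] [ 583. -169.  102.]
```

View pics/t1.png

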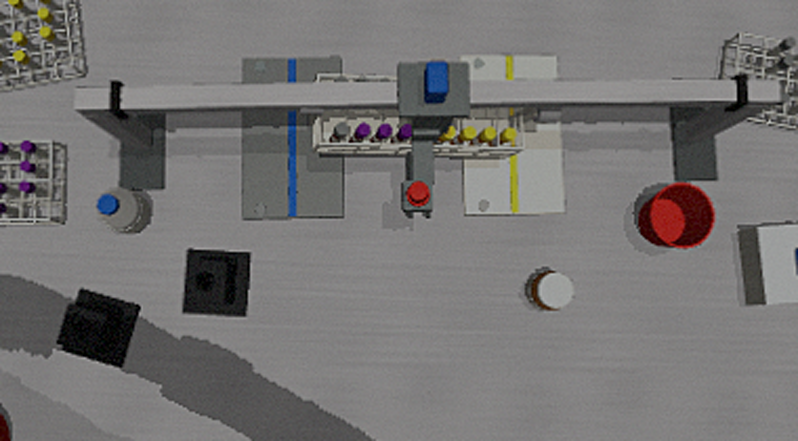

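View pics/side0.png

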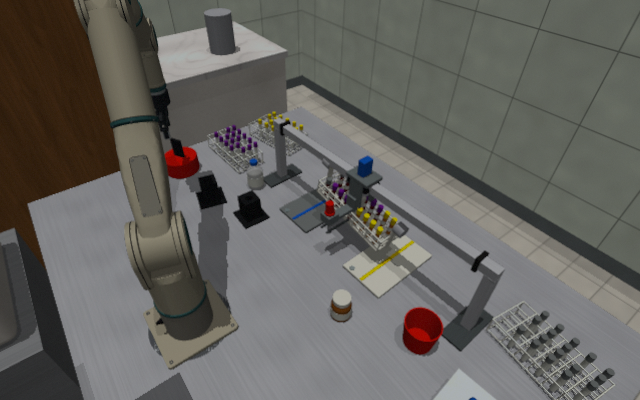

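```bash
cat > meas.py <<'E'
from h import *
def hsv(p): return cv2.cvtColor(np.ascontiguousarray(p['color']),cv2.COLOR_RGB2HSV)
def scan(P):
  for n,p in P.items():
    C=cloud(p); H=hsv(p); h,s,v=H[...,0],H[...,1],H[...,2]; X,Y,Z=C[...,0],C[...,1],C[...,2]
    ok=p['z_map']>0
    m=ok&(abs(Z-265)<5)&(X>380)&(X<800)&(s<60)
    q=C[m]; 
    d=q[:,:2]-np.median(q[:,:2],0)
    l=cv2.fitLine(q[:,:2].astype(np.float32),cv2.DIST_HUBER,0,.01,.01).ravel()
    print(n,'rail',m.sum(),'dir',np.arctan2(l[1],l[0]),'pt',l[2:],'ends',q[np.argmin(q[:,1])].round(),q[np.argmax(q[:,1])].round())
    def rp(name,m):
        if m.sum()<3: print(name,'none');return
        q=C[m]; v_,u_=np.where(m); print(n,name,m.sum(),'mean',q.mean(0).round(1),'min',q.min(0).round(),'max',q.max(0).round(),'px',u_.mean().round(1),v_.mean().round(1))
    blue=(h>100)&(h<125)&(s>130); red=((h<6)|(h>174))&(s>150); yel=(h>22)&(h<34)&(s>120)
    rp('handle',ok&blue&(Z>270)); rp('handletop',ok&blue&(abs(Z-335)<5))
    near=(abs(X-478)<50)&(abs(Y+27)<50)
    rp('pinhead',ok&red&(Z>165)&near); rp('pintop',ok&red&(abs(Z-217)<5)&near)
    m=ok&yel&(Z<25)&(X>400); rp('line',m); 
    if m.sum()>10: print('linefit',cv2.fitLine(C[m][:,:2].astype(np.float32),cv2.DIST_HUBER,0,.01,.01).ravel())
    nearh=(abs(X-360)<60)&(abs(Y-260)<60)
    m=ok&nearh&(abs(Z-90)<6); rp('holdertop',m); print(cv2.minAreaRect(C[m][:,:2].astype(np.float32)))
    rp('holderabove',ok&nearh&(Z>98))
E
python3 - <<'E'
from meas import *
P={n:np.load(n+'0.npy',allow_pickle=True).item() for n in ['side','top']}
scan(P)
p=P['top'];c=p['color'][:,:,::-1]
a=cv2.resize(c[212:258,220:266],(400,400),interpolation=cv2.INTER_CUBIC)
p=P['side'];c=p['color'][:,:,::-1]
b=cv2.resize(c[185:231,230:276],(400,400),interpolation=cv2.INTER_CUBIC)
o=np.clip(np.hstack([a,b]).astype(float)*2.5,0,255).astype(np.uint8)
cv2.imwrite('pics/hold.png',o)
# height map, top
C=cloud(P['top']); print(C[216:256:2,224:262:2,2].round(0).astype(int))
E
```

```text
side rail 2102 dir -1.5252929 pt [ 606.6426  -148.84026] ends [ 611. -497.  260.] [ 748. 1358.  262.]
side handle 245 mean [594.3 -38.  314.6] min [207. -52. 278.] max [628. 576. 389.] px 363.2 165.8
side handletop 72 mean [594.6 -31.3 334.3] min [214. -50. 331.] max [619. 541. 337.] px 362.5 159.3
side pinhead 127 mean [479.6 -29.6 200.7] min [466. -41. 176.] max [495. -12. 221.] px 329.4 208.0
side pintop 44 mean [482.  -25.3 216.8] min [470. -35. 212.] max [495. -12. 221.] px 329.4 203.0
side line 219 mean [ 608.1 -167.    12.3] min [ 483. -192. -187.] max [ 909. 1148.   20.] px 384.5 258.4
linefit [ 9.9850726e-01  5.4618932e-02  6.0353741e+02 -1.8168010e+02]
side holdertop 193 mean [357.9 276.5  89.8] min [328. 244.  84.] max [391. 312.  95.] px 248.1 197.5
((357.9505310058594, 278.4101867675781), (67.4793472290039, 62.20796585083008), 85.522705078125)
holderabove none
top rail 3226 dir -1.5220028 pt [604.67883  -22.021397] ends [ 628. -492.  261.] [596. 425. 266.]
top handle 452 mean [371.6 209.5 448.1] min [  52. -442.  272.] max [624. 665. 833.] px 216.7 242.4
top handletop 15
[... 1970 characters left out ...]
 [   2   -2   92   91   89   91   91   93   93   91   93   93   57   23
     9    3    8    3    0]
 [   0    2    5    7   11    7    5    3   10   10    7    7   55   20
     6    6    3   -1    4]
 [   1   -2    9    6    6    5    9    3 1263    5    7    7    4    4
     8    7    6   -1   -5]
 [   2    1    5    8    0    4    7    7    7    3    8    7    5    5
     7    8    6    4   -1]
 [   3    0   -1    3    3   -1    3   -1    0   -1    5    8    8   10
     3    0    6   -2   -3]
 [   0    1    4    0   -2   -1    1   -1    3   -5    0    2    1    1
    -5    0    3    4    1]
 [  -4   -4    3   -1    4    5    2   -1    1    3    0    4    1   -2
    -1   -2    2    0    2]]
```

View pics/hold.png

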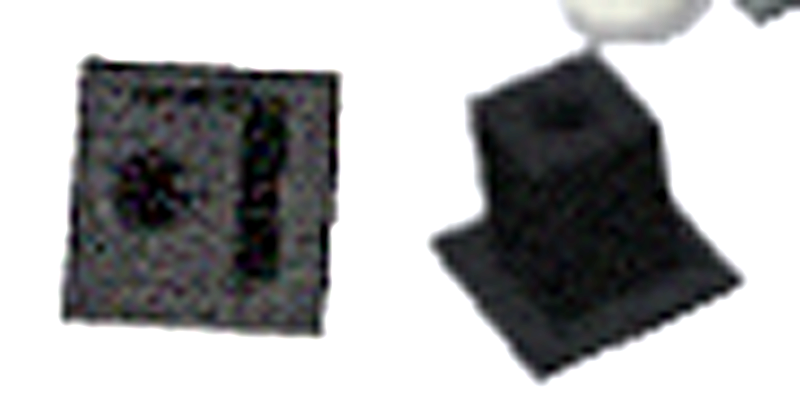

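```bash
cat > sw.py <<'E'
from meas import *
YAW=0.048; ex=np.array([np.cos(YAW),np.sin(YAW)]); ey=np.array([-np.sin(YAW),np.cos(YAW)])
O=np.array([603.,-22.])
def loc(C): 
    d=C[...,:2]-O; return d@ex,d@ey,C[...,2]
def angle(p,ty=0,dbg=False):
    C=cloud(p); H=hsv(p); h,s,v=H[...,0],H[...,1],H[...,2]; x,y,z=loc(C)
    cap=(((h>22)&(h<34))|((h>125)&(h<160)))&(s>80)
    m=(p['z_map']>0)&cap&(abs(x)<70)&(abs(y-ty)<200)&(z>60)&(z<245)
    if m.sum()<8: return None
    pts=np.stack([y[m],z[m]],1).astype(np.float32)
    l=cv2.fitLine(pts,cv2.DIST_HUBER,0,.01,.01).ravel()
    r=np.arctan2(l[1],l[0]); r=(r+np.pi/2)%np.pi-np.pi/2
    if dbg: print(m.sum(),pts.min(0),pts.max(0),'x',x[m].min(),x[m].max())
    return r
E
python3 - <<'E'
from sw import *
P={n:np.load(n+'0.npy',allow_pickle=True).item() for n in ['side','top']}
for n,p in P.items():
    print(n,angle(p,0,True))
    C=cloud(p);x,y,z=loc(C);H=hsv(p);h,s,v=H[...,0],H[...,1],H[...,2];X,Y,Z=C[...,0],C[...,1],C[...,2];ok=p['z_map']>0
    m=ok&(abs(z-335)<6)&(abs(x)<60)&(abs(y)<90)&(h>100)&(h<125)&(s>100)
    print('handletop',m.sum(),C[m].mean(0),x[m].min(),x[m].max(),y[m].min(),y[m].max(), x[m].mean(),y[m].mean())
    m=ok&(abs(z-265)<5)&(abs(x)<40)&(abs(y)<455)&(s<60); 
    l=cv2.fitLine(np.stack([X[m],Y[m]],1).astype(np.float32),cv2.DIST_HUBER,0,.01,.01).ravel(); print('rail',np.arctan2(-l[0],l[1]),l,x[m].min(),x[m].max(),y[m].min(),y[m].max())
    m=ok&(h>20)&(h<34)&(s>100)&(Z<25)&(Z>0)&(abs(Y+182)<40)&(abs(x)<140)
    print('line',m.sum(),y[m].mean(),cv2.fitLine(np.stack([x[m],y[m]],1).astype(np.float32),cv2.DIST_HUBER,0,.01,.01).ravel(),x[m].min(),x[m].max())
    m=ok&(Z<25)&(Z>7)&(abs(x)<140)&(abs(y+160)<130)&(v>100); print('plate',m.sum(),cv2.minAreaRect(np.stack([x[m],y[m]],1).astype(np.float32)))
    a,b=(237.0,233.1) if n=='top' else (230+(563+.5-400)/8.696-.5, 185+(113+.5)/8.696-.5)
    print('hole',at_z(p,a,b,90))
E
```

```text
449 [-138.56361   81.41394] [119.60311 200.17145] x -43.62971483089724 49.25904301283451
side 0.18629968
handletop 78 [600.26012089 -39.7983707  334.00123393] -21.866512457791433 15.403799473705064 -27.419644515958378 -5.540691578357004 -3.5907171475301776 -17.646407212751836
rail -3.0919077 [ 4.9664401e-02 -9.9876595e-01  6.0538562e+02 -1.3102612e+02] -36.57526870562528 33.028882018173235 -454.96096210035194 446.9305569483621
line 226 -159.50300491153416 [ 9.9999273e-01  3.8198479e-03 -7.0693970e+00 -1.5972673e+02] -127.88611903257917 126.54365482439258
plate 2428 ((-0.1203460693359375, -164.33517456054688), (261.83184814453125, 174.31753540039062), 1.1425377130508423)
hole [358.14584313 275.32459902  90.        ]
281 [-146.8154    76.93599] [ 87.87812 203.77557] x -46.96620730897839 14.023196484447672
top 0.20261216
handletop 158 [604.33885491 -34.48393237 334.83892214] -17.329043092717303 20.858808714597114 -25.859812884470568 -0.5670075831854288 0.7383141699442999 -12.533794002035563
rail -3.0930407 [ 4.8532918e-02 -9.9882156e-01  6.0429834e+02 -1.4142521e+01] -32.51489044657513 27.979143993680275 -454.8113833130561 446.80282160963026
line 137 -157.51690196445702 [ 9.9999809e-01  1.9520888e-03 -1.8807318e+01 -1.5771735e+02] -121.64817461293094 132.63417766024108
plate 2036 ((1.3771514892578125, -170.0976104736328), (240.6167449951172, 263.6097106933594), 85.3142318725586)
hole [362.74801352 279.94518188  90.        ]
```

```bash
R='{"delta_pos":[1.42,-3.5,0.15],"yaw":0.0226}'; python3 -m handwheel '[{"delta_pos":[1.42,-3.5,0.15],"yaw":0.0226},{"delta_pos":[1.42,-3.5,0.15],"yaw":0.0226},{"delta_pos":[1.42,-3.5,0.15],"yaw":0.0226},{"delta_pos":[1.42,-3.5,0.15],"yaw":0.0226},{"delta_pos":[1.42,-3.5,0.15],"yaw":0.0226},{"delta_pos":[1.42,-3.5,0.15],"yaw":0.0226},{"delta_pos":[1.42,-3.5,0.15],"yaw":0.0226},{"delta_pos":[1.42,-3.5,0.15],"yaw":0.0226},{"delta_pos":[1.42,-3.5,0.15],"yaw":0.0226}]' 1
python3 -m handwheel '[{"delta_pos":[1.42,-3.5,0.15],"yaw":0.0226},{"delta_pos":[1.42,-3.5,0.15],"yaw":0.0226},{"delta_pos":[1.42,-3.5,0.15],"yaw":0.0226},{"delta_pos":[1.42,-3.5,0.15],"yaw":0.0226},{"delta_pos":[1.42,-3.5,0.15],"yaw":0.0226},{"delta_pos":[1.42,-3.5,0.15],"yaw":0.0226},{"delta_pos":[1.42,-3.5,0.15],"yaw":0.0226},{"delta_pos":[1.42,-3.5,0.15],"yaw":0.0226},{"delta_pos":[1.42,-3.5,0.15],"yaw":0.0226}]'
python3 -m handwheel '[{"delta_pos":[0,0,0]},{"delta_pos":[0,0,0]},{"delta_pos":[0,0,0]}]'
```

```text
clock: 3.05
eef_pos: [356.5, 292.0, 245.2]
tool_rot: [3.141, 0.0, 2.988]
force: [0.2, 0.0, -0.3]
width: 85.3
gripper_force: 0.0
clock: 3.8
eef_pos: [484.3, -23.2, 258.7]
tool_rot: [3.142, 0.001, -3.093]
force: [0.7, 0.6, 0.4]
width: 85.1
gripper_force: 0.0schema error: expected keys delta_pos, yaw
```

```bash
python3 -m handwheel '[{"delta_pos":[0,0,-2.5],"yaw":0},{"delta_pos":[0,0,-2.5],"yaw":0},{"delta_pos":[0,0,-1.5],"yaw":0},{"delta_pos":[0,0,-0.7],"yaw":0},{"delta_pos":[0,0,0],"yaw":0}]' 1
python3 -m handwheel '[{"delta_pos":[0,0,0],"yaw":0},{"delta_pos":[0,0,0],"yaw":0},{"delta_pos":[0,0,0],"yaw":0},{"delta_pos":[0,0,0],"yaw":0},{"delta_pos":[0,0,0],"yaw":0},{"delta_pos":[0,0,0],"yaw":0}]' -1
```

```text
clock: 4.22
eef_pos: [482.9, -21.4, 185.1]
tool_rot: [3.141, -0.003, -3.094]
force: [0.7, 0.0, 0.1]
width: 85.1
gripper_force: 0.0
clock: 4.72
eef_pos: [484.5, -22.0, 187.1]
tool_rot: [-3.141, 0.002, -3.094]
force: [-0.4, -1.5, 4.4]
width: 24.5
gripper_force: 58.5
```

```bash
python3 -m handwheel '[{"delta_pos":[0,0,1],"yaw":0},{"delta_pos":[0,0,1.6],"yaw":0},{"delta_pos":[0,0,1.6],"yaw":0},{"delta_pos":[0,0,1.6],"yaw":0},{"delta_pos":[0,0,1.6],"yaw":0},{"delta_pos":[0,0,1.6],"yaw":0},{"delta_pos":[0,0,1.5],"yaw":0}]'
python3 -m handwheel '[{"delta_pos":[-1.24,3.0,0],"yaw":0},{"delta_pos":[-1.24,3.0,0],"yaw":0},{"delta_pos":[-1.24,3.0,0],"yaw":0},{"delta_pos":[-1.24,3.0,0],"yaw":0},{"delta_pos":[-1.24,3.0,0],"yaw":0},{"delta_pos":[-1.24,3.0,0],"yaw":0},{"delta_pos":[-1.24,3.0,0],"yaw":0},{"delta_pos":[-1.24,3.0,0],"yaw":0},{"delta_pos":[-1.24,3.0,0],"yaw":0},{"delta_pos":[-1.24,3.0,0],"yaw":0}]'
python3 -m handwheel '[{"delta_pos":[0,0,-1.5],"yaw":0},{"delta_pos":[0,0,-2.5],"yaw":0},{"delta_pos":[0,0,-2.5],"yaw":0},{"delta_pos":[0,0,-1.5],"yaw":0},{"delta_pos":[0,0,-0.5],"yaw":0},{"delta_pos":[0,0,0],"yaw":0}]'
python3 - <<'E'
from h import *
ims=[]
for n in ['side','top']:
    p=get_image(n); c=p['color'][:,:,::-1]
    a=c[150:240,200:290] if n=='side' else c[190:280,195:285]
    ims.append(cv2.resize(a,(400,400),interpolation=cv2.INTER_CUBIC))
cv2.imwrite('pics/ins.png',np.clip(np.hstack(ims).astype(float)*1.6,0,255).astype(np.uint8))
print(status.read_state()['eef_pos'])
E
```

```text
clock: 5.3
eef_pos: [483.5, -21.0, 292.1]
tool_rot: [3.141, -0.0, -3.093]
force: [1.5, -0.2, -2.4]
width: 24.7
gripper_force: 58.6
clock: 6.13
eef_pos: [358.5, 279.9, 291.3]
tool_rot: [-3.142, -0.0, -3.094]
force: [0.7, 0.3, -1.8]
width: 24.5
gripper_force: 58.7
clock: 6.63
eef_pos: [358.9, 278.1, 205.3]
tool_rot: [-3.14, -0.003, -3.093]
force: [0.7, -0.3, -0.6]
width: 24.5
gripper_force: 58.8
[360.18062683 279.02007628 206.92339805]
```

View pics/ins.png

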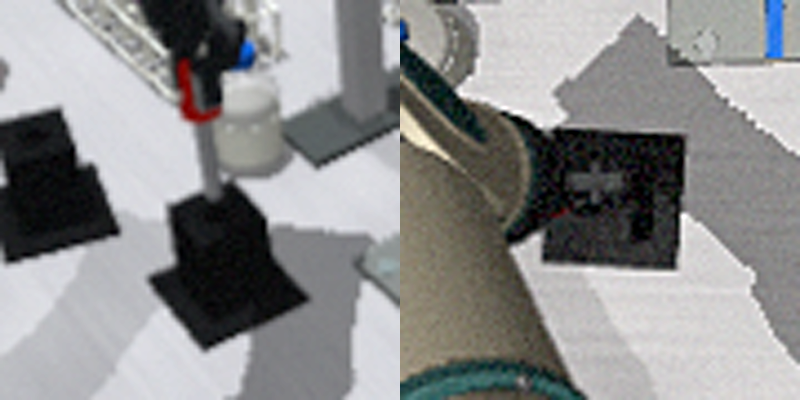

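```bash
python3 -m handwheel '[{"delta_pos":[0,0,-1],"yaw":0},{"delta_pos":[0,0,-1],"yaw":0},{"delta_pos":[0,0,-0.6],"yaw":0},{"delta_pos":[0,0,-0.4],"yaw":0},{"delta_pos":[0,0,0],"yaw":0}]'
```

```text
clock: 7.15
eef_pos: [359.9, 278.6, 176.3]
tool_rot: [-3.142, -0.0, -3.094]
force: [-0.0, 0.3, -1.0]
width: 24.4
gripper_force: 58.8
```

```bash
python3 -m handwheel '[{"delta_pos":[0,0,-1.2],"yaw":0},{"delta_pos":[0,0,-1.5],"yaw":0},{"delta_pos":[0,0,-1.5],"yaw":0},{"delta_pos":[0,0,-1.5],"yaw":0},{"delta_pos":[0,0,-1],"yaw":0},{"delta_pos":[0,0,-0.4],"yaw":0},{"delta_pos":[0,0,-0.2],"yaw":0},{"delta_pos":[0,0,0],"yaw":0}]'
```

```text
clock: 7.82
eef_pos: [360.1, 278.9, 103.6]
tool_rot: [3.141, 0.0, -3.094]
force: [0.2, 0.3, -1.3]
width: 24.6
gripper_force: 58.8
```

```bash
python3 -m handwheel '[{"delta_pos":[0,0,0],"yaw":0},{"delta_pos":[0,0,0],"yaw":0},{"delta_pos":[0,0,0],"yaw":0},{"delta_pos":[0,0,0],"yaw":0},{"delta_pos":[0,0,1],"yaw":0},{"delta_pos":[0,0,2],"yaw":0},{"delta_pos":[0,0,4],"yaw":0},{"delta_pos":[0,0,4],"yaw":0},{"delta_pos":[0,0,4],"yaw":0},{"delta_pos":[0,0,4],"yaw":0}]' 1
python3 -m handwheel '[{"delta_pos":[0,0,4],"yaw":0},{"delta_pos":[2,0,3.8],"yaw":0},{"delta_pos":[3.5,0,0],"yaw":0},{"delta_pos":[3.5,0,0],"yaw":0},{"delta_pos":[3.5,-1,0],"yaw":0},{"delta_pos":[0,0,0],"yaw":0}]' 1
python3 - <<'E'
from sw import *
P={}
for n in ['side','top']:
    p=get_image(n); P[n]=p; print(status.read_state()['clock'],angle(p,0,True))
    cv2.imwrite(f'pics/{n}2.png',p['color'][:,:,::-1])
for n,p in P.items():
    C=cloud(p);x,y,z=loc(C);H=hsv(p);h,s,v=H[...,0],H[...,1],H[...,2];X,Y,Z=C[...,0],C[...,1],C[...,2];ok=p['z_map']>0
    m=ok&(abs(z-335)<6)&(abs(x)<60)&(abs(y)<90)&(h>100)&(h<125)&(s>100)
    print('handletop',m.sum(),C[m].mean(0))
    m=ok&((h<6)|(h>174))&(s>140)&(abs(X-360)<40)&(abs(Y-278)<40)
    print('pin',m.sum(),C[m].mean(0) if m.any() else 0,C[m].min(0),C[m].max(0))
print(status.read_state()['eef_pos'])
E
```

```text
clock: 8.65
eef_pos: [359.4, 278.2, 295.6]
tool_rot: [3.141, 0.0, -3.094]
force: [1.0, 0.6, -1.0]
width: 85.1
gripper_force: 0.0
clock: 9.15
eef_pos: [490.7, 264.8, 369.8]
tool_rot: [-3.139, 0.005, -3.101]
force: [0.1, -0.7, 0.3]
width: 85.5
gripper_force: 0.0
418 [-158.05858   96.95103] [ 98.05458 239.53116] x -43.12922312072502 47.90581006918336
9.2 -0.07229495
272 [-139.228      96.826866] [ 85.19309 215.33745] x -38.27257010857692 53.65141046712172
9.25 -0.09055197
handletop 75 [600.76310151 -37.66035108 334.02893817]
pin 109 [356.43791117 272.13890015 109.71021257] [341.43749046 261.36363614  87.3509342 ] [383.23641636 299.46465475 136.02892182]
handletop 161 [604.85903787 -32.94415589 334.90735975]
pin 11 [366.01844134 257.90582475  74.72769351] [342.90193458 249.11728058  23.29753818] [386.23034952 270.25636987  96.13932522]
[484.86711437 267.61706664 369.61309956]
```

View pics/side2.png

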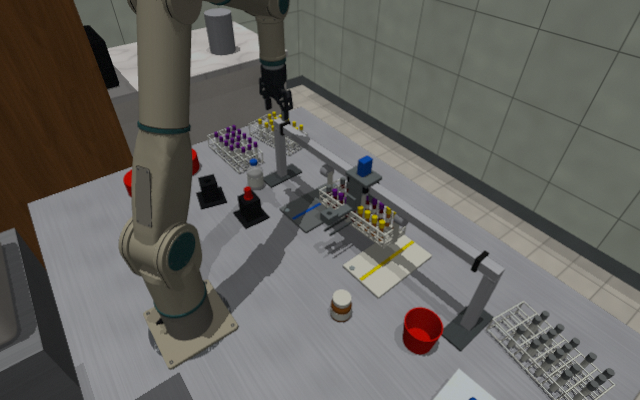

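```bash
python3 -m handwheel '[{"delta_pos":[1.18,-3.03,0],"yaw":0},{"delta_pos":[1.18,-3.03,0],"yaw":0},{"delta_pos":[1.18,-3.03,0],"yaw":0},{"delta_pos":[1.18,-3.03,0],"yaw":0},{"delta_pos":[1.18,-3.03,0],"yaw":0},{"delta_pos":[1.18,-3.03,0],"yaw":0},{"delta_pos":[1.18,-3.03,0],"yaw":0},{"delta_pos":[1.18,-3.03,0],"yaw":0},{"delta_pos":[1.18,-3.03,0],"yaw":0},{"delta_pos":[1.18,-3.03,0],"yaw":0}]'
python3 -m handwheel '[{"delta_pos":[0,0,0],"yaw":0},{"delta_pos":[0,0,0],"yaw":0}]'
```

```text
clock: 10.08
eef_pos: [601.5, -34.2, 370.6]
tool_rot: [3.14, -0.0, -3.092]
force: [0.6, 0.0, 0.4]
width: 85.2
gripper_force: 0.0
clock: 10.25
eef_pos: [601.5, -35.4, 370.0]
tool_rot: [3.141, -0.001, -3.096]
force: [0.3, 1.2, 0.1]
width: 85.1
gripper_force: 0.0
```

Over the handle; descend, grip, then measure the swing.

```bash
python3 -m handwheel '[{"delta_pos":[0.1,0,-2.5],"yaw":0},{"delta_pos":[0,0,-2.5],"yaw":0},{"delta_pos":[0,0,-1.7],"yaw":0},{"delta_pos":[0,0,-0.8],"yaw":0},{"delta_pos":[0,0,0],"yaw":0}]'
python3 -m handwheel '[{"delta_pos":[0,0,0],"yaw":0},{"delta_pos":[0,0,0],"yaw":0},{"delta_pos":[0,0,0],"yaw":0},{"delta_pos":[0,0,0],"yaw":0},{"delta_pos":[0,0,0],"yaw":0},{"delta_pos":[0,0,0],"yaw":0}]' -1
cat > rec.py <<'E'
from sw import *
from scipy.optimize import least_squares
def rec(N,ty,fit=True,T0=1.95,freeT=True):
    D=[]
    for i in range(N):
        t=status.read_state()['clock']; p=get_image('side'); a=angle(p,ty)
        if a is not None: D.append((t,a))
    D=np.array(D); t0=D[0,0]
    f=lambda q:q[0]*np.cos(2*np.pi/q[3]*(D[:,0]-t0))+q[1]*np.sin(2*np.pi/q[3]*(D[:,0]-t0))+q[2]-D[:,1]
    if freeT: g=f; x0=[.1,.1,0,T0]
    else: g=lambda q:f([*q,T0]); x0=[.1,.1,0]
    r=least_squares(g,x0,loss='soft_l1',f_scale=.02)
    q=r.x; A=np.hypot(q[0],q[1]); 
    print('t0',t0,'fit',q.round(4),'A',A.round(4),'rms',np.sqrt(np.mean(r.fun**2)).round(4)); return D,q,t0
E
python3 - <<'E'
from rec import *
D,q,t0=rec(45,0); np.save('D1.npy',D); print(D[::4].round(3).tolist()); print(status.read_state()['eef_pos'])
p=get_image('side'); angle(p,0,True)
E
```

```text
clock: 10.67
eef_pos: [601.5, -32.0, 293.6]
tool_rot: [3.14, -0.004, -3.091]
force: [-1.3, -0.0, -0.4]
width: 85.3
gripper_force: 0.0
clock: 11.17
eef_pos: [603.6, -34.5, 296.1]
tool_rot: [-3.141, 0.001, -3.094]
force: [-1.0, 0.5, 2.9]
width: 25.9
gripper_force: 60.7
t0 11.1667 fit [-0.1428 -0.1165 -0.0071  1.8103] A 0.1843 rms 0.007
[[11.167, -0.16], [11.367, -0.19], [11.567, -0.137], [11.767, -0.056], [11.967, 0.08], [12.167, 0.173], [12.367, 0.164], [12.567, 0.082], [12.767, -0.045], [12.967, -0.126], [13.167, -0.189], [13.367, -0.161]]
[603.62952957 -34.48864696 296.1058973 ]
387 [-141.70775    87.299416] [ 94.8634  237.93822] x -42.125525733264276 47.09800280757564
```

```bash
cat > plan.py <<'E'
from rec import *
from scipy.optimize import minimize
def sim(u,th,om,T,dt=1/12):  # u: mm per row along +y
    w=2*np.pi/T; v=0; out=[]
    for k in range(len(u)+1):
        nv=(u[k]/1000/dt) if k<len(u) else 0.
        om=om-w*w*(nv-v)/9.81; v=nv
        if k<len(u):
            for f in (.5,1):
                h=dt/2; th,om=th*np.cos(w*h)+om/w*np.sin(w*h),-th*w*np.sin(w*h)+om*np.cos(w*h); out.append(th)
    return th,om/w,max(map(abs,out)) if out else 0
def plan(th,om,T,D,N):
    # linear: [disp, th_end, om_end]
    z=np.array(sim(np.zeros(N),th,om,T)[:2]); A=np.zeros((3,N))
    for k in range(N):
        e=np.zeros(N); e[k]=1; A[0,k]=1; A[1:,k]=(np.array(sim(e,th,om,T)[:2])-z)*100
    b=np.r_[D,-z*100]
    Dm=np.diff(np.eye(N+2)[:,1:-1],axis=0); Q=Dm.T@Dm
    K=np.block([[Q,A.T],[A,np.zeros((3,3))]]); return np.linalg.solve(K,np.r_[np.zeros(N),b])[:N]
def rnd(u,g=.5):  # error-diffusion rounding, mm
    c=np.round(np.cumsum(u)/g)*g; return np.diff(np.r_[0,c])
def show(u):
    for i in range(0,len(u),10):
        print('['+','.join('{"delta_pos":[%.2f,%.2f,0],"yaw":0}'%(-d*.049/10+0,d/10) for d in u[i:i+10])+']')
E
python3 - <<'E'
from plan import *
D=np.load('D1.npy'); D=np.vstack([[9.15,-0.0723],D])
f=lambda q:q[0]*np.cos(2*np.pi/q[3]*(D[:,0]-13.4))+q[1]*np.sin(2*np.pi/q[3]*(D[:,0]-13.4))+q[2]-D[:,1]
r=least_squares(f,[-.1,.1,0,1.81],loss='soft_l1',f_scale=.02);q=r.x;print(q,np.hypot(*q[:2]))
s=np.sqrt(np.diag(np.linalg.inv(r.jac.T@r.jac)))*.007;print('sd',s)
t=status.read_state()['clock'];T=q[3];w=2*np.pi/T;sc=1.05
c,si=np.cos(w*(t-13.4)),np.sin(w*(t-13.4)); th=sc*(q[0]*c+q[1]*si); om=sc*w*(-q[0]*si+q[1]*c)
print(t,th,om)
for N in (25,30,35,40):
    u=rnd(plan(th,om,T,-145,N)); print(N,abs(u).max(),np.cumsum(u).min(),np.cumsum(u).max(),np.abs(np.diff(u)).max(),sim(u,th,om,T))
show(rnd(plan(th,om,T,-145,30)))
E
```

```text
[-0.13552974  0.12417506 -0.00851778  1.83119774] 0.18381445711988423
sd [0.00235861 0.00264746 0.00117113 0.00627038]
13.4667 -0.1090157971857732 0.5464813845504212
25 21.5 -145.0 42.0 5.5 (np.float64(9.782217641064348e-05), np.float64(-4.151656641536212e-05), np.float64(0.169919973480524))
30 20.5 -145.0 63.5 4.0 (np.float64(0.00017119216177054146), np.float64(-3.012967610288739e-05), np.float64(0.15964792306696618))
35 20.5 -168.0 37.0 3.5 (np.float64(-2.3119437555270276e-06), np.float64(4.356105086232063e-05), np.float64(0.17164151283446769))
40 20.0 -164.0 35.0 3.5 (np.float64(-0.0003989354513420978), np.float64(0.00021829980547708478), np.float64(0.17254706307057305))
[{"delta_pos":[-0.00,0.10,0],"yaw":0},{"delta_pos":[-0.01,0.30,0],"yaw":0},{"delta_pos":[-0.02,0.45,0],"yaw":0},{"delta_pos":[-0.03,0.65,0],"yaw":0},{"delta_pos":[-0.04,0.75,0],"yaw":0},{"delta_pos":[-0.04,0.90,0],"yaw":0},{"delta_pos":[-0.04,0.90,0],"yaw":0},{"delta_pos":[-0.04,0.85,0],"yaw":0},{"delta_pos":[-0.03,0.70,0],"yaw":0},{"delta_pos":[-0.03,0.55,0],"yaw":0}]
[{"delta_pos":[-0.01,0.20,0],"yaw":0},{"delta_pos":[0.00,-0.10,0],"yaw":0},{"delta_pos":[0.02,-0.45,0],"yaw":0},{"delta_pos":[0.04,-0.85,0],"yaw":0},{"delta_pos":[0.06,-1.25,0],"yaw":0},{"delta_pos":[0.07,-1.50,0],"yaw":0},{"delta_pos":[0.09,-1.80,0],"yaw":0},{"delta_pos":[0.10,-1.95,0],"yaw":0},{"delta_pos":[0.10,-2.05,0],"yaw":0},{"delta_pos":[0.10,-2.05,0],"yaw":0}]
[{"delta_pos":[0.10,-1.95,0],"yaw":0},{"delta_pos":[0.09,-1.80,0],"yaw":0},{"delta_pos":[0.08,-1.55,0],"yaw":0},{"delta_pos":[0.06,-1.25,0],"yaw":0},{"delta_pos":[0.05,-1.00,0],"yaw":0},{"delta_pos":[0.03,-0.65,0],"yaw":0},{"delta_pos":[0.02,-0.40,0],"yaw":0},{"delta_pos":[0.01,-0.20,0],"yaw":0},{"delta_pos":[0.00,-0.05,0],"yaw":0},{"delta_pos":[0.00,0.00,0],"yaw":0}]
```

```bash
python3 -m handwheel '[{"delta_pos":[0,0.10,0],"yaw":0},{"delta_pos":[-0.01,0.30,0],"yaw":0},{"delta_pos":[-0.02,0.45,0],"yaw":0},{"delta_pos":[-0.03,0.65,0],"yaw":0},{"delta_pos":[-0.04,0.75,0],"yaw":0},{"delta_pos":[-0.04,0.90,0],"yaw":0},{"delta_pos":[-0.04,0.90,0],"yaw":0},{"delta_pos":[-0.04,0.85,0],"yaw":0},{"delta_pos":[-0.03,0.70,0],"yaw":0},{"delta_pos":[-0.03,0.55,0],"yaw":0}]'
python3 -m handwheel '[{"delta_pos":[-0.01,0.20,0],"yaw":0},{"delta_pos":[0.00,-0.10,0],"yaw":0},{"delta_pos":[0.02,-0.45,0],"yaw":0},{"delta_pos":[0.04,-0.85,0],"yaw":0},{"delta_pos":[0.06,-1.25,0],"yaw":0},{"delta_pos":[0.07,-1.50,0],"yaw":0},{"delta_pos":[0.09,-1.80,0],"yaw":0},{"delta_pos":[0.10,-1.95,0],"yaw":0},{"delta_pos":[0.10,-2.05,0],"yaw":0},{"delta_pos":[0.10,-2.05,0],"yaw":0}]'
python3 -m handwheel '[{"delta_pos":[0.10,-1.95,0],"yaw":0},{"delta_pos":[0.09,-1.80,0],"yaw":0},{"delta_pos":[0.08,-1.55,0],"yaw":0},{"delta_pos":[0.06,-1.25,0],"yaw":0},{"delta_pos":[0.05,-1.00,0],"yaw":0},{"delta_pos":[0.03,-0.65,0],"yaw":0},{"delta_pos":[0.02,-0.40,0],"yaw":0},{"delta_pos":[0.01,-0.20,0],"yaw":0},{"delta_pos":[0.00,-0.05,0],"yaw":0},{"delta_pos":[0.00,0.00,0],"yaw":0}]'
python3 - <<'E'
from rec import *
D,q,t0=rec(36,-145,T0=1.831,freeT=False); np.save('D2.npy',D); print(D[::4].round(3).tolist()); print(status.read_state()['eef_pos'])
for n in ['side','top']:
    p=get_image(n); cv2.imwrite(f'pics/{n}3.png',p['color'][:,:,::-1])
    C=cloud(p);x,y,z=loc(C);H=hsv(p);h,s,v=H[...,0],H[...,1],H[...,2];ok=p['z_map']>0
    m=ok&(h>100)&(h<125)&(s>100)&(z>278)&(z<340)&(abs(x)<40)&(abs(y+150)<60); print('handle',m.sum(),C[m].mean(0),y[m].mean(),y[m].min(),y[m].max())
    m=ok&(h>20)&(h<34)&(s>100)&(z<25)&(z>0)&(abs(y+159)<30)&(abs(x)<140); print('line',m.sum(),y[m].mean())
E
```

```text
clock: 14.3
eef_pos: [600.6, 26.8, 296.1]
tool_rot: [-3.141, 0.001, -3.094]
force: [-2.3, -2.7, 5.3]
width: 25.1
gripper_force: 61.0
clock: 15.13
eef_pos: [606.3, -90.4, 296.1]
tool_rot: [3.14, 0.001, -3.093]
force: [-1.3, 3.1, 5.0]
width: 25.2
gripper_force: 61.0
clock: 15.97
eef_pos: [610.6, -179.5, 296.1]
tool_rot: [-3.142, 0.001, -3.094]
force: [-2.2, 0.8, 5.5]
width: 25.2
gripper_force: 61.0
t0 15.9667 fit [-0.01    0.0022 -0.011 ] A 0.0103 rms 0.0047
[[15.967, -0.024], [16.167, -0.018], [16.367, -0.009], [16.567, -0.004], [16.767, -0.004], [16.967, -0.008], [17.167, -0.009], [17.367, -0.011], [17.567, -0.012]]
[ 610.66401653 -179.47269736  296.10991169]
handle 205 [ 596.7738583  -182.4052066   313.28831175] -159.92171522429376 -185.20518070416458 -142.77330845374266
line 134 -159.64072277446604
handle 107 [ 597.68188865 -176.63451024  316.16803215] -154.2012341481958 -177.1928206222148 -131.13588790660415
line 46 -155.53554412012252
```

View pics/side3.png

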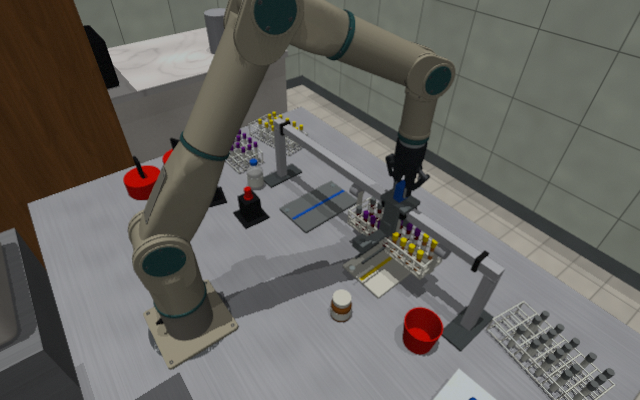

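```bash
for i in 1 2 3 4 5; do python3 -m handwheel '[{"delta_pos":[0,0,0],"yaw":0},{"delta_pos":[0,0,0],"yaw":0},{"delta_pos":[0,0,0],"yaw":0},{"delta_pos":[0,0,0],"yaw":0},{"delta_pos":[0,0,0],"yaw":0},{"delta_pos":[0,0,0],"yaw":0},{"delta_pos":[0,0,0],"yaw":0},{"delta_pos":[0,0,0],"yaw":0},{"delta_pos":[0,0,0],"yaw":0},{"delta_pos":[0,0,0],"yaw":0}]' | head -1; done
python3 -m handwheel '[{"delta_pos":[0,0,0],"yaw":0},{"delta_pos":[0,0,0],"yaw":0},{"delta_pos":[0,0,0],"yaw":0},{"delta_pos":[0,0,0],"yaw":0},{"delta_pos":[0,0,0],"yaw":0},{"delta_pos":[0,0,0],"yaw":0}]' 1
python3 -m handwheel '[{"delta_pos":[0,0,1],"yaw":0},{"delta_pos":[0,0,2],"yaw":0},{"delta_pos":[0,0,2],"yaw":0},{"delta_pos":[0,0,2],"yaw":0},{"delta_pos":[0,0,2],"yaw":0},{"delta_pos":[0,0,1],"yaw":0},{"delta_pos":[0,0,0],"yaw":0}]'
python3 - <<'E'
from rec import *
D,q,t0=rec(36,-145,T0=1.831,freeT=False)
for n in ['side','top']:
    p=get_image(n); cv2.imwrite(f'pics/{n}4.png',p['color'][:,:,::-1])
    C=cloud(p);x,y,z=loc(C);H=hsv(p);h,s,v=H[...,0],H[...,1],H[...,2];ok=p['z_map']>0
    m=ok&(h>100)&(h<125)&(s>100)&(abs(z-335)<6)&(abs(x)<40)&(abs(y+150)<60); print('handle',m.sum(),y[m].mean())
    X,Y=C[...,0],C[...,1]; m=ok&((h<6)|(h>174))&(s>140)&(abs(X-360)<25)&(abs(Y-278)<25)
    if m.any(): print('pin',m.sum(),C[m].mean(0),np.percentile(C[m],98,axis=0))
print(status.read_state()['eef_pos'],status.read_state()['clock'])
E
```

```text
clock: 18.7
clock: 19.53
clock: 20.37
clock: 21.2
clock: 22.03
clock: 22.53
eef_pos: [610.5, -179.4, 295.0]
tool_rot: [3.142, -0.0, -3.094]
force: [0.2, 0.2, -0.6]
width: 85.3
gripper_force: 0.0
clock: 23.12
eef_pos: [611.7, -179.8, 398.4]
tool_rot: [-3.14, 0.005, -3.094]
force: [0.0, 0.1, 0.5]
width: 85.3
gripper_force: 0.0
t0 23.1167 fit [-0.0102 -0.0054 -0.0112] A 0.0115 rms 0.0048
handle 85 -160.13733179703394
pin 109 [356.4189863  272.42982972 110.32869333] [378.04700693 292.6613484  133.80226557]
handle 153 -154.3513207486291
pin 111 [361.05252207 277.4279401  117.34136908] [375.17628831 292.29195761 135.82831839]
[ 610.53584767 -179.36363914  395.18033109] 25.0167
```

View pics/side4.png

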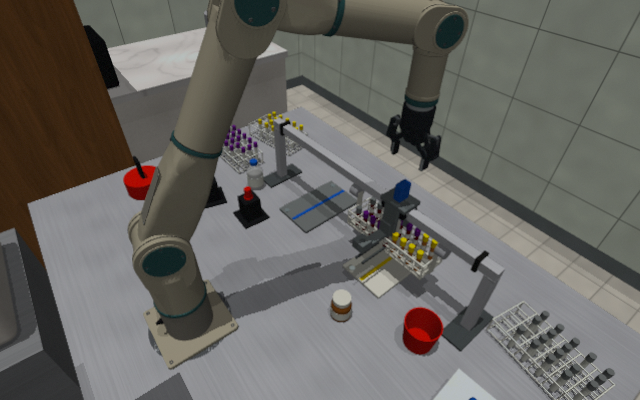

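The rack hangs level over the yellow line (swing amplitude about 0.01 rad). The pin is down in its holder (pixel 248,205), and the gripper is clear of the handle (400,190). Handing in.

```bash
python3 -c "from cell import ctrl; print(ctrl.finish_job())"
```

```text
the job is handed in; nothing more can be done
None
```

The job is handed in, with no verdict returned: the pin stands fully down in the right-hand black holder, and the rack was left centred over the yellow line to within about 3 mm, level, swinging about 0.01 rad, with the gripper clear.

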